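# Press the board cassette down and slide it home under the leaf spring

### The job

Without picking anything up, press the blue board cassette down hard with your fingertips on its black thumb pad, and while it is held down slide it along its channel, under the red bridge and the brass leaf spring, until it is fully home against the end stop. Let go and leave it there, with the orange lifting plate sprung up again behind it. Leave the jar, the bottle, the green box and the screwdriver where they are.

Things in the scene. Friction and masses are not known exactly. Their poses are not given: they have to be found in the camera images.
- fixture: Fixed grey base plate (310 x 135 mm) with an aluminium channel. Origin on the table, on the channel's centre line; +x is the way the cassette slides, z up. Channel floor at z = 20 mm, x = -85 to 160 mm; inner width 73 mm; side walls 10 mm thick, tops at z = 34 mm. A white test head (48 x 100 mm, top z = 48 mm) stands behind the end stop at x = 162 to 210 mm.
- cassette: Blue loose cassette, 130 (x) x 70 (y) x 16 mm (z), 0.18 to 0.35 kg, in the channel; slides with low friction (about 0.25). Origin at the centre of its underside; +x as the fixture's (front edge at x = 65 mm, tail at -65 mm). At the start it rides on the lifting plate, underside at fixture z = 26 mm, 6 mm above the floor, its front edge 12 to 32 mm short of the bridge.
- thumb_pad (a point): Centre of the black thumb pad on the cassette's top (cassette x = -42, z = 16 mm); axes as the cassette's. The pad is 42 mm (x) by 60 mm. In front it ends at a yellow cross ridge (cassette x = -20 to -12 mm, 60 mm wide, 6 mm higher than the pad) against which fingertips can push forward; the ridge's face is 22 mm ahead of this point.
- cassette_front (a point): Middle of the cassette's front lower edge (cassette x = +65 mm, on the underside); moves with the cassette.
- bridge_entry (a point): Fixed point on the channel floor (z = 20 mm) below the near face of the red bridge bar. The bar spans the channel from fixture x = 85 to 95 mm, z = 38.5 mm (underside) to 46.5 mm. The raised cassette's top is 3.5 mm too high to pass; pressed flat on the floor it has 2.5 mm to spare.
- stop_face (a point): Fixed point on the channel floor (z = 20 mm) at the foot of the black end stop's face (fixture x = 150 mm; top at z = 32 mm). The cassette is home when its front edge meets it.
- lifter (a joint): Sprung orange lifting plate (84 x 40 mm, fixture x = -70 to 14 mm) in the channel floor. In m: 0 = up (6 mm above the floor), 0.006 = flush, 0.008 = lowest. Pushes up with about 7 N when up, 10 N when flush; springs up by itself once the cassette's tail has passed it (at home the tail is 6 mm clear).
- leaf (a joint): Brass leaf spring (36 mm wide), hinged beyond the bridge at fixture x = 97, z = 41 mm, slanting down along +x to its tip at x = 131 mm. In rad: 0 = at rest (tip underside 10 mm above the floor), about 0.18 when lying on a flat cassette, which it then presses with about 8 N. The cassette's front edge wedges it up.
- flux_jar: Bystander: amber jar with black lid, 40 mm diameter, 45 mm high, origin at the centre of its underside. Stands beside the fixture.
- dropper: Bystander: white bottle with red cap, 30 mm diameter, 75 mm high, origin at the centre of its underside. Stands beside the fixture.
- parts_box: Bystander: closed green box, 45 x 36 x 22 mm, origin at the centre of its underside. Lies beside the fixture.
- screwdriver: Bystander: small screwdriver with yellow handle, 130 mm long, lying along its x beside the fixture on the side nearer the robot.
Not all that is in view belongs to the job. There is more than one size of the cassette; the job needs the middle-sized.

How it is judged:
On the way, in this order (a step that is already met when the one before it is completed fails the run):
1. the fingertips press the cassette down, the lifting plate at least 3.5 mm down, before its front edge is 15 mm past the bridge's near face (value of joint lifter above 0.0035 m and contact force between the fingers and cassette above 4 N and x of cassette_front in the frame of bridge_entry below 0.015 m), for 0.1 s.
2. still pressed by the fingertips, the cassette passes under the leaf spring and lifts it (front edge 30 to 64 mm past the bridge's near face) (x of cassette_front in the frame of bridge_entry between 0.03 and 0.064 m and value of joint leaf above 0.05 rad and contact force between the fingers and cassette above 4 N), for 0.1 s.
At the end, for the whole second after the job is handed in: The cassette lies flat on the channel floor (within 2 mm, 0.03 rad), its front edge within 4 mm of the end stop, at rest, the leaf spring bearing on its top (0.12 to 0.25 rad), and the lifting plate up again behind it (within 1.5 mm) (x of cassette_front in the frame of stop_face above -0.004 m and z of cassette_front in the frame of stop_face below 0.002 m and z of cassette in the frame of fixture below 0.022 m and angle between cassette's own z axis and vertical below 0.03 rad and angle between the x axis of cassette and the x axis of fixture, either way round below 0.05 rad and value of joint leaf between 0.12 and 0.25 rad and value of joint lifter below 0.0015 m and linear speed of cassette below 0.01 m/s); the robot touches nothing.
It fails at once if the cassette is lifted more than 8 mm above its starting height, or tipped (z of cassette in the frame of fixture above 0.034 m or angle between cassette's own z axis and vertical above 0.25 rad).
It fails at once if a bystander is moved more than 15 mm (distance of any of flux_jar, dropper, parts_box, screwdriver from where it was at the start of the episode above 0.015 m).
It also fails if it takes over 48 s, if anything falls off the work surface, if the arm or the gripper's body presses on something with over 40 N, if the wrist force passes 120 N, or if a joint passes its speed limit or range.

### The arm

A 7-joint arm with a two-finger parallel gripper is mounted at the origin on the work surface. World frame = base frame: x ahead of the robot, y to its left, z up, the work surface at z = 0. Lengths are in m, angles in rad, forces in N, time in s.
With the tool pointing down it reaches from about 0.4 to 0.875 m from the base axis. Payload 19.3 kg.
Tool frame: the origin (TCP) lies midway between the tips of the shut fingers; the grasp point (between the pads) lies 19 mm behind it (bot.tcp_to_grasp is the distance from the TCP to the grasp point, in m); z points along the fingers, y is the direction in which the jaws open and shut (so a half turn about z gives the same grasp; the last joint's range is limited). The gripper opens to 85 mm and grips with 20 to 120 N. Pads are 22 mm wide; open, the fingers measure 114 mm over their backs; the gripper's body (76 mm by 85 mm) begins 54 mm behind the grasp point. The pads swing forward as they close: fully open they stand 13 mm farther back than shut.
Start: joints at [-1.354, 0.521, -0.036, 1.599, 0.021, 1.021, -0.113], TCP at [0.177, 0.599, 0.231] pointing down, gripper open.
Joint ranges: [-2.91, 2.91], [-0.3, 2.13], [-1.5, 1.42], [0.17, 2.43], [-1.26, 4.41], [0.16, 1.93], [-2.52, 2.52]. Speed limits (rad/s): [1.89, 1.89, 2.39, 2.39, 3.01, 3.01, 3.01].

### API

Orientations are given as [roll, pitch, yaw] about the fixed x, y, z axes, in that order (R = Rz(yaw) Ry(pitch) Rx(roll)).
In Python, from workcell import bot gives the robot as it stands. The module is installed in compiled form; this text tells all that it offers.
- The arm moves only by the tool drive_tool, never from a script. Its argument "series" is a list of rows, each a list of 5 numbers: the opening in per cent of the stroke, from 0 (shut) to 100 (fully open), then the shift along the world's x, y, z in m, then the turn about the world's z in rad. A call has 1 to 12 rows; each row shifts and turns the pose as measured when the row begins; what a row does not reach is not made up. A row lasts 1/10 s, in which the tool goes at most 50 mm and 8.59 degrees, less where a joint would pass 70% of its speed; a pose out of reach is approached as far as the arm can. A call with a gripper value outside its range is refused whole. The fingers move at their own pace and stop on an object; "newtons" is the grip in N (left out, the last holds). Time passes only in rows, so rows that do not move let the fingers close. It gives the time, the measured TCP pose, the force and the opening at its end, in the units of the state.
- bot.observe(): the state, without advancing time (a new reading comes with each control period).
- bot.grab_frame(name): name is "scene" or "top" or "wrist"; returns the picture (420x560x3 uint8, red, green, blue); there is no depth.
- bot.camera_info(name): a dict with "fx", "fy", "cx", "cy" (pixels), "cam_to_world" (4x4, takes a point from camera to world coordinates). Camera axes: x right, y down, z forward; pixel columns grow to the right and rows downward; lengths in m; the calibration is good to about 2 mm. A picture is of the moment at which its call begins: read the wrist's pose just before it. camera_info takes no time and is no camera call; for the wrist camera it gives the pose at the moment of the call.
- bot.job_done(): hands the job in, once; it reports no verdict.
Trained networks look in the newest picture that a camera, given by its name, has taken for a name from the list of things; names that differ only in an ending like _2 or _b are one class to them, and where a whole thing is asked for, a point or a joint stands for the part that bears it (a point fixed in the world has none). Each returns a list of dicts, best first, with "conf" (0 to 1); they miss things now and then, are a little off and sometimes report something else, mostly with a low value. They report only what shows in the picture. A call takes as long as a camera call. They do not tell look-alikes from the thing itself.
- bot.masks_of(camera, target): "mask" (420x560 bool, what is visible of it) and "point" ([column, row] in pixels, amid what is visible of it).
The state is a dict: "clock": time; "qpos": joint angles; "qd": joint speeds; "joint_efforts": joint torques, N m; "position": TCP position; "tool_rot": TCP orientation; "force": force on the tool from outside, world axes, zero at the start; "moment": the same for the moment, N m; "grip_width": finger opening in m.
Only numpy, scipy, OpenCV 4.12 (cv2) and the standard library are available. Lean on these libraries where they do the work, as an engineer would, in place of code of your own. Each camera call takes 0.05 s, during which the arm holds its last target.

## Working session

There is one attempt and no reset: what is moved stays moved. The work goes in short steps, Python scripts to look and compute and a tool call to move; the robot and the scene stay as the last step left them, time stands still between calls to the robot, and variables do not carry over. Pictures are saved under pics/ and viewed, and the job is handed in when it is done.

Besides the shell and the picture viewer there is one more tool, called after ">>>" by a JSON object that holds its "name" and its "arguments", one argument or row to a line. drive_tool: Moves the arm, as the interface text tells. Its arguments: {"type":"object","properties":{"series":{"type":"array","items":{"type":"array","items":{"type":"number"}}},"newtons":{"type":"number"}},"required":["series"]}

```bash
mkdir -p pics; python3 - <<'E'
from workcell import bot
import cv2
s=bot.observe();print({k:s[k] for k in('clock','position','tool_rot','force','grip_width')})
for n in('scene','top'):
    im=bot.grab_frame(n);cv2.imwrite(f'pics/{n}1.png',im[:,:,::-1])
    print(n,bot.camera_info(n))
E
```

```text
{'clock': 0.0, 'position': array([0.17670167, 0.59914517, 0.23073568]), 'tool_rot': array([-3.14046064e+00,  8.68841967e-05,  2.85484799e+00]), 'force': array([-0.07630482, -0.19276623, -0.19389559]), 'grip_width': 0.08509443625481104}
scene {'fx': 393.70243634255337, 'fy': 393.70243634255337, 'cx': 273.76615263644703, 'cy': 213.11861531893516, 'cam_to_world': array([[-0.84814189,  0.36260385, -0.38623021,  0.89755229],
       [ 0.52976109,  0.58452489, -0.61455988,  0.37587542],
       [ 0.00291939, -0.72584372, -0.68785346,  0.63690887],
       [ 0.        ,  0.        ,  0.        ,  1.        ]])}
top {'fx': 434.0063803616346, 'fy': 434.0063803616346, 'cx': 284.7011057913768, 'cy': 211.04243702764768, 'cam_to_world': array([[ 0.01631055, -0.99075549,  0.13467565,  0.47368749],
       [-0.99976481, -0.01423481,  0.01636155, -0.15726606],
       [-0.01429322, -0.13491084, -0.99075465,  1.02320876],
       [ 0.        ,  0.        ,  0.        ,  1.        ]])}
```

View pics/scene1.png

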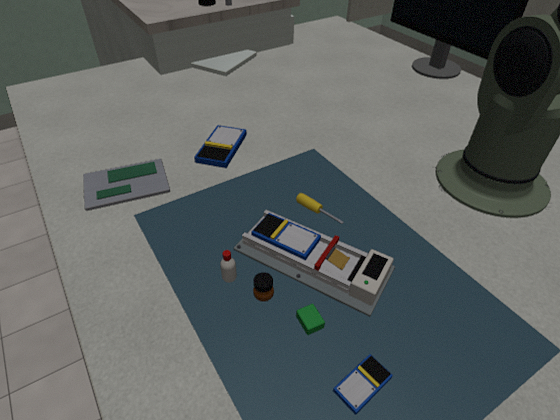

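View pics/top1.png

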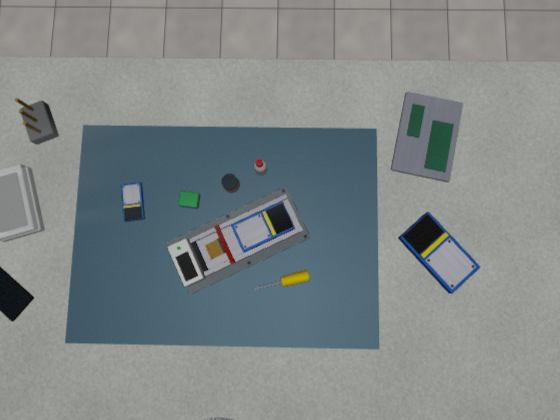

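```bash
cat > h.py <<'E'
import numpy as np, cv2
from workcell import bot
def ray(n,uv,z,ci=None):
    ci=ci or bot.camera_info(n); T=ci['cam_to_world']
    d=T[:3,:3]@np.array([(uv[0]-ci['cx'])/ci['fx'],(uv[1]-ci['cy'])/ci['fy'],1.])
    return T[:3,3]+d*(z-T[2,3])/d[2]
def proj(n,P,ci=None):
    ci=ci or bot.camera_info(n); T=ci['cam_to_world']
    p=(np.atleast_2d(P)-T[:3,3])@T[:3,:3]
    return np.c_[p[:,0]/p[:,2]*ci['fx']+ci['cx'],p[:,1]/p[:,2]*ci['fy']+ci['cy']]
E
python3 - <<'E'
from h import *
for n in('scene','top'):
    im=cv2.imread(f'pics/{n}1.png')
    x0,y0,x1,y1=(225,195,405,320) if n=='scene' else (155,175,325,305)
    cv2.imwrite(f'pics/{n}1z.png',cv2.resize(im[y0:y1,x0:x1],None,fx=4.4,fy=4.4,interpolation=cv2.INTER_CUBIC))
    hsv=cv2.cvtColor(im,cv2.COLOR_BGR2HSV)
    m=np.zeros(im.shape[:2],np.uint8);m[y0:y1,x0:x1]=1
    for nm,lo,hi,z in(('yellow',(22,150,90),(33,255,255),.048),('red',(0,150,60),(6,255,255),.0465),('blue',(108,150,60),(125,255,255),.042)):
        k=cv2.inRange(hsv,lo,hi)*m
        c,l,st,ce=cv2.connectedComponentsWithStats(k)
        for i in range(1,c):
            if st[i,4]<25: continue
            pts=np.argwhere(l==i)[:,::-1]
            W=np.array([ray(n,p,z)[:2] for p in pts])
            r=cv2.minAreaRect(W.astype(np.float32)*1000)
            print(n,nm,st[i,4],ce[i].round(1),'rect',np.round(r[0],1),np.round(r[1],1),round(r[2],1), 'mean',(W.mean(0)*1000).round(1))
E
```

```text
scene yellow 195 [308.7 201.8] rect [ 480.8 -141.4] [25.3 63. ] 15.5 mean [ 480.7 -140.4]
scene yellow 85 [278.5 228.6] rect [ 582.6 -105.6] [59.   8.8] 26.7 mean [ 583.1 -105.2]
scene red 157 [326.7 250.8] rect [533.2  -5.3] [91.8 10.2] 25.7 mean [533.8  -4.6]
scene red 34 [227. 254.] rect [ 705.  -100.8] [20.8  9.8] 63.1 mean [ 705.9 -101.2]
scene blue 165 [277.  239.1] rect [577.7 -94.8] [ 68.9 116.1] 25.7 mean [599.1 -86.8]
scene blue 66 [311.1 245.9] rect [548.7 -36.1] [66.7 10. ] 24.9 mean [550.1 -34.3]
top yellow 69 [269.  223.4] rect [ 578.5 -105.9] [56.9  6.7] 26.1 mean [ 577.6 -106.1]
top yellow 277 [295.2 278.1] rect [ 456.2 -166.3] [21.8 62. ] 14.8 mean [ 456.4 -166.9]
top red 140 [224.5 244.8] rect [529.7  -5.3] [91.3  9.5] 26.4 mean [527.8  -6.8]
top blue 27 [273.  205.8] rect [ 619.  -114.4] [ 3.1 39.9] 27.7 mean [ 618.8 -114.1]
top blue 216 [260.3 232.7] rect [571.3 -91.1] [ 68.7 126.1] 26.0 mean [556.9 -86.4]
```

```bash
python3 - <<'E'
from h import *
for t in ('cassette','fixture','flux_jar','dropper','parts_box','screwdriver'):
    for n in('top',):
        for d in bot.masks_of(n,t)[:3]: print(t,n,round(d['conf'],2),np.round(d['point']),ray(n,d['point'],.02).round(3), d['mask'].sum())
E
```

```text
cassette top 0.79 [135. 201.] [0.63  0.211 0.02 ] 797
cassette top 0.71 [211. 248.] [0.521 0.028 0.02 ] 252
cassette top 0.69 [261. 225.] [ 0.576 -0.086  0.02 ] 1787
fixture top 0.77 [222. 247.] [0.524 0.002 0.02 ] 6008
flux_jar top 0.73 [231. 184.] [ 0.673 -0.012  0.02 ] 265
dropper top 0.46 [259. 169.] [ 0.711 -0.079  0.02 ] 143
dropper top 0.29 [222. 248.] [0.522 0.004 0.02 ] 5789
parts_box top 0.61 [193. 198.] [0.638 0.076 0.02 ] 305
screwdriver top 0.65 [290. 279.] [ 0.453 -0.157  0.02 ] 358
```

The top picture shows the cassette in the channel, with its ridge near pixel (269,223) and the red bridge near (225,245). The channel direction is about 116° in world yaw, running towards +y. The other two blue look-alikes lie at (133,201) and (438,252). I'll move above the pad with the fingers shut.

>>> {"name": "drive_tool", "arguments": {
  "series": [
    [0,0.02,-0.036,0,-0.035],
    [0,0.02,-0.036,0,-0.035],
    [0,0.02,-0.036,0,-0.035],
    [0,0.02,-0.036,0,-0.035],
    [0,0.02,-0.036,0,-0.035],
    [0,0.02,-0.036,0,-0.035],
    [0,0.02,-0.036,0,-0.035],
    [0,0.02,-0.036,0,-0.035],
    [0,0.02,-0.036,0,-0.035],
    [0,0.02,-0.036,0,-0.035],
    [0,0.02,-0.036,0,-0.035],
    [0,0.02,-0.036,0,-0.035]
  ]
}}

```text
clock: 1.6
position: [0.4194, 0.1541, 0.2318]
tool_rot: [3.136, -0.002, 2.427]
force: [0.7, 0.1, 0.4]
grip_width: -0.0002
```

>>> {"name": "drive_tool", "arguments": {
  "series": [
    [0,0.019,-0.031,0,-0.045],
    [0,0.019,-0.031,0,-0.045],
    [0,0.019,-0.031,0,-0.045],
    [0,0.019,-0.031,0,-0.045],
    [0,0.019,-0.031,0,-0.045],
    [0,0.019,-0.031,0,-0.045],
    [0,0.019,-0.031,0,-0.045],
    [0,0.019,-0.031,0,-0.045],
    [0,0.018,-0.029,0,-0.04],
    [0,0,0,0,0]
  ]
}}

```text
clock: 2.6
position: [0.5964, -0.1408, 0.2332]
tool_rot: [3.133, 0.001, 2.005]
force: [-0.7, 1.2, -0.3]
grip_width: -0.0001
```

```bash
python3 - <<'E'
from h import *
s=bot.observe();print(s['clock'],s['position'],s['tool_rot'])
ci=bot.camera_info('wrist')
im=bot.grab_frame('wrist')[:,:,::-1].copy();cv2.imwrite('pics/w1.png',im);print(ci)
hsv=cv2.cvtColor(im,cv2.COLOR_BGR2HSV)
for nm,lo,hi,z in(('yellow',(22,150,70),(33,255,255),.048),('red',(0,150,60),(6,255,255),.0465),('blue',(108,150,60),(125,255,255),.042)):
    c,l,st,ce=cv2.connectedComponentsWithStats(cv2.inRange(hsv,lo,hi))
    for i in range(1,c):
        if st[i,4]<150: continue
        W=np.array([ray('wrist',p,z,ci)[:2] for p in np.argwhere(l==i)[:,::-1]])
        r=cv2.minAreaRect(W.astype(np.float32)*1000)
        print(nm,st[i,4],ce[i].round(1),'rect',np.round(r[0],1),np.round(r[1],1),round(r[2],1),'mean',(W.mean(0)*1000).round(1))
E
```

```text
2.6 [ 0.5964249  -0.14084727  0.23319448] [3.13295548e+00 1.41667968e-03 2.00456290e+00]
{'fx': 303.82967380994455, 'fy': 303.82967380994455, 'cx': 276.66648309612634, 'cy': 211.23890268327244, 'cam_to_world': array([[ 0.90748812,  0.39477584,  0.14358743,  0.56044537],
       [ 0.4199868 , -0.85975635, -0.29056861, -0.06541164],
       [ 0.00874074,  0.32399238, -0.94601931,  0.37500435],
       [ 0.        ,  0.        ,  0.        ,  1.        ]])}
yellow 1238 [157.  150.2] rect [ 466.4 -157.5] [23.9 61. ] 14.5 mean [ 466.1 -157. ]
yellow 436 [274.7 150.9] rect [ 579.4 -105.1] [58.7  8.2] 26.3 mean [ 579.6 -105.1]
red 1087 [272.2  33.3] rect [531.   -5.7] [91.7 10. ] 26.2 mean [531.3  -5.6]
red 217 [400.2 186.5] rect [723.2 -82.4] [15.1 21.9] 84.9 mean [723.4 -82.3]
blue 1736 [274.6 121.5] rect [572.4 -90.6] [ 69.1 127.8] 26.0 mean [567.8 -79.4]
blue 862 [103.9 351. ] rect [ 482.  -444.1] [145.2  35.1] 58.2 mean [ 481.  -449.7]
```

View pics/w1.png

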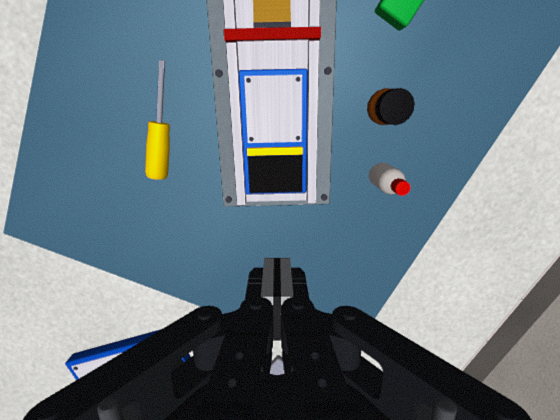

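The wrist picture shows the black pad at (275,173), the yellow ridge at (275,151) and the red bar at (272,33). All of it agrees with the other cameras. I'll go down to just above the pad.

>>> {"name": "drive_tool", "arguments": {
  "series": [
    [0,-0.004,0.009,-0.03,0.02],
    [0,-0.004,0.008,-0.04,0],
    [0,0,0,-0.04,0],
    [0,0,0,-0.035,0],
    [0,0,0,-0.015,0],
    [0,0,0,0,0]
  ]
}}

```text
clock: 3.25
position: [0.5859, -0.1149, 0.0691]
tool_rot: [3.129, -0.002, 2.035]
force: [-0.3, 0.7, 0.3]
grip_width: -0.0
```

```bash
python3 - <<'E'
from h import *
ci=bot.camera_info('wrist')
im=bot.grab_frame('wrist')[:,:,::-1].copy();cv2.imwrite('pics/w2.png',im)
s=bot.observe();print(s['clock'],s['position'],s['tool_rot'],s['force'])
E
```

```text
3.3 [ 0.5863538  -0.11489714  0.07014923] [ 3.12855257e+00 -1.12849836e-03  2.03551856e+00] [-0.15024704  0.0673409  -0.2362275 ]
```

View pics/w2.png

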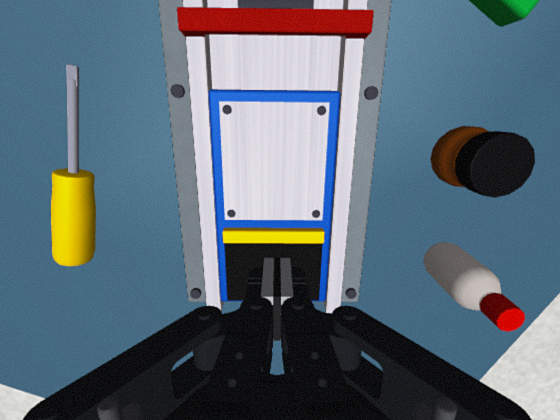

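The shut fingertips are over the pad at about (276,265), roughly 12 mm behind the ridge's centre. I'll back off 9 mm before descending.

>>> {"name": "drive_tool", "arguments": {
  "series": [
    [0,0.004,-0.008,0,-0.005],
    [0,0,0,-0.008,0],
    [0,0,0,0,0],
    [0,0,0,0,0]
  ]
}}

```text
clock: 3.7
position: [0.5927, -0.1232, 0.0654]
tool_rot: [3.124, 0.001, 2.031]
force: [-0.8, -0.8, 0.4]
grip_width: -0.0005
```

>>> {"name": "drive_tool", "arguments": {
  "series": [
    [0,-0.002,-0.001,-0.008,0],
    [0,0,0,-0.006,0],
    [0,0,0,-0.004,0],
    [0,0,0,-0.003,0],
    [0,0,0,0,0]
  ]
}}

```text
clock: 4.2
position: [0.5904, -0.1242, 0.0429]
tool_rot: [3.124, 0.001, 2.031]
force: [0.4, 0.2, -0.1]
grip_width: 0.0004
```

>>> {"name": "drive_tool", "arguments": {
  "series": [
    [0,0,0,-0.003,0],
    [0,0,0,-0.003,0],
    [0,0,0,-0.002,0],
    [0,0,0,0,0]
  ]
}}

```text
clock: 4.6
position: [0.591, -0.1243, 0.0364]
tool_rot: [3.122, 0.002, 2.031]
force: [-2.9, 1.0, 6.4]
grip_width: -0.0005
```

>>> {"name": "drive_tool", "arguments": {
  "series": [
    [0,0,0,-0.002,0],
    [0,0,0,-0.002,0],
    [0,0,0,-0.001,0]
  ]
}}

```text
clock: 4.9
position: [0.5923, -0.1245, 0.0362]
tool_rot: [3.118, 0.002, 2.031]
force: [-2.8, 0.3, 9.1]
grip_width: 0.0002
```

```bash
python3 - <<'E'
from h import *
im=bot.grab_frame('wrist')[:,:,::-1].copy();cv2.imwrite('pics/w3.png',im)
s=bot.observe();print(s['clock'],s['position'],s['tool_rot'],s['force'])
im=bot.grab_frame('scene')[:,:,::-1];cv2.imwrite('pics/s3.png',cv2.resize(im[180:340,200:420],None,fx=3.5,fy=3.5))
E
```

```text
4.95 [ 0.59234037 -0.12449364  0.03601869] [3.11807442e+00 2.23410077e-03 2.03055011e+00] [-5.1858246   1.06116569 22.67235925]
```

View pics/w3.png

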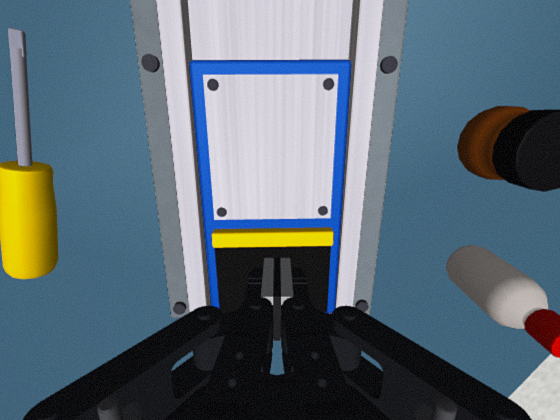

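View pics/s3.png

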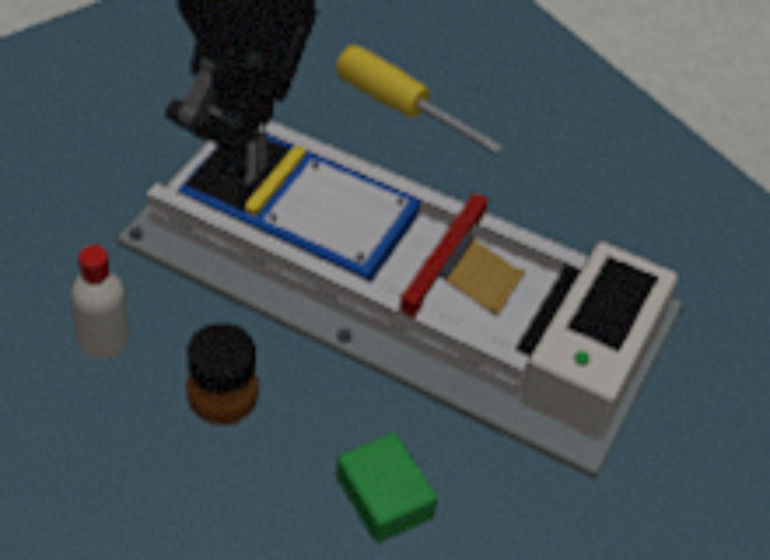

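The pad is pressed to the floor (TCP z 0.036, force about 22 N) and the front edge is still short of the bridge. I'll start sliding.

>>> {"name": "drive_tool", "arguments": {
  "series": [
    [0,-0.002,0.004,-0.003,0],
    [0,-0.0025,0.0045,-0.003,0],
    [0,-0.003,0.005,-0.003,0],
    [0,-0.003,0.005,-0.003,0]
  ]
}}

```text
clock: 5.4
position: [0.5916, -0.1213, 0.036]
tool_rot: [3.101, 0.029, 2.02]
force: [-2.0, -16.9, 37.8]
grip_width: 0.0001
```

```bash
python3 - <<'E'
from h import *
im=bot.grab_frame('wrist')[:,:,::-1].copy();cv2.imwrite('pics/w4.png',im)
s=bot.observe();print(s['clock'],s['position'],s['tool_rot'],s['force'])
E
```

```text
5.45 [ 0.59144611 -0.12106786  0.03598628] [3.10105293 0.02974242 2.01972892] [ -2.08739821 -15.63290802  39.67118561]
```

View pics/w4.png

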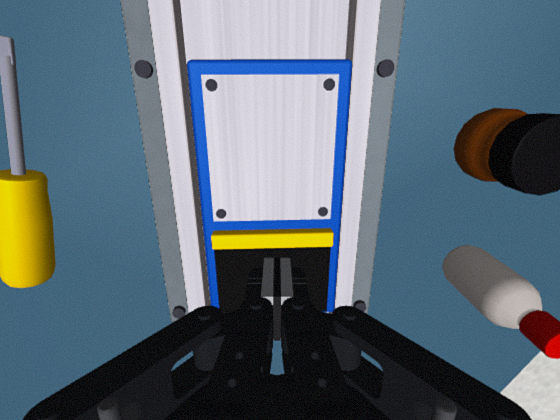

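The cassette has only crept forward. I'm pressing harder than needed (38 N), so I'll ease the press and take bigger forward steps.

>>> {"name": "drive_tool", "arguments": {
  "series": [
    [0,-0.005,0.009,0.0005,0],
    [0,-0.005,0.009,-0.0005,0]
  ]
}}

```text
clock: 5.65
position: [0.5839, -0.1064, 0.0384]
tool_rot: [3.096, 0.036, 2.016]
force: [1.0, -1.3, 6.4]
grip_width: 0.0001
```

>>> {"name": "drive_tool", "arguments": {
  "series": [
    [0,0,0,-0.004,0],
    [0,0,0,-0.002,0]
  ]
}}

```text
clock: 5.85
position: [0.584, -0.1053, 0.0358]
tool_rot: [3.094, 0.035, 2.016]
force: [-21.5, 2.8, 66.6]
grip_width: 0.0005
```

```bash
python3 - <<'E'
from h import *
im=bot.grab_frame('wrist')[:,:,::-1].copy();cv2.imwrite('pics/w5.png',im)
s=bot.observe();print(s['clock'],s['position'],s['tool_rot'],s['force'])
E
```

```text
5.9 [ 0.58397846 -0.10540741  0.03591011] [3.09381773 0.03490663 2.01618719] [-18.05319463   5.47375668  55.67392181]
```

View pics/w5.png

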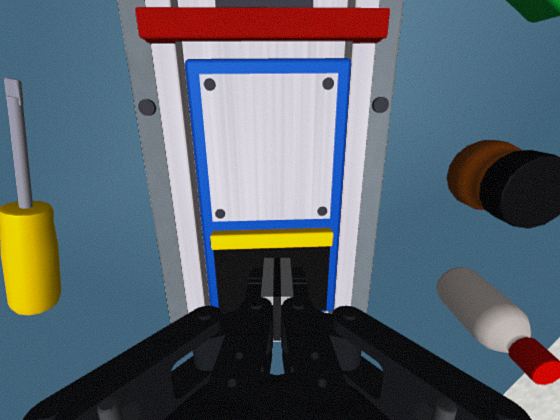

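>>> {"name": "drive_tool", "arguments": {
  "series": [
    [0,0,0,0,0]
  ]
}}

```text
clock: 6.0
position: [0.584, -0.1054, 0.037]
tool_rot: [3.093, 0.035, 2.016]
force: [-2.9, -0.1, 6.2]
grip_width: -0.0001
```

>>> {"name": "drive_tool", "arguments": {
  "series": [
    [0,0,0,-0.0015,0],
    [0,0,0,-0.0015,0],
    [0,-0.0045,0.0085,-0.001,0]
  ]
}}

```text
clock: 6.3
position: [0.5809, -0.0989, 0.0363]
tool_rot: [3.089, 0.038, 2.014]
force: [-1.4, -6.0, 15.1]
grip_width: -0.0001
```

Good: 15 N down and moving about 8 mm per row.

>>> {"name": "drive_tool", "arguments": {
  "series": [
    [0,-0.0045,0.0085,-0.0015,0],
    [0,-0.0045,0.0085,-0.0015,0]
  ]
}}

```text
clock: 6.5
position: [0.5744, -0.0858, 0.0362]
tool_rot: [3.084, 0.045, 2.01]
force: [-1.6, -9.8, 23.2]
grip_width: -0.0003
```

```bash
python3 - <<'E'
from h import *
im=bot.grab_frame('wrist')[:,:,::-1].copy();cv2.imwrite('pics/w6.png',im)
s=bot.observe();print(s['clock'],s['position'],s['tool_rot'],s['force'])
im=bot.grab_frame('scene')[:,:,::-1];cv2.imwrite('pics/s6.png',cv2.resize(im[180:340,200:420],None,fx=3.5,fy=3.5))
E
```

```text
6.55 [ 0.57400427 -0.08469869  0.03615853] [3.08430029 0.04443706 2.01058951] [-4.45100719 -9.88371436 27.37795597]
```

View pics/w6.png

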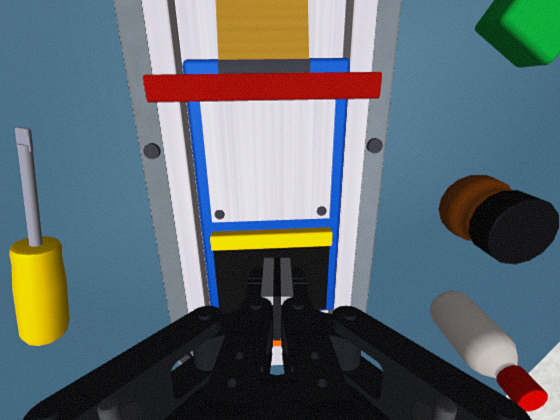

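View pics/s6.png

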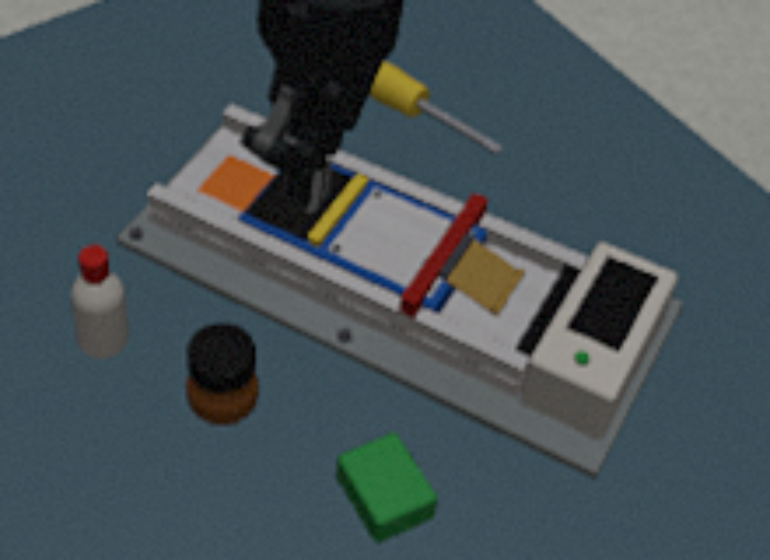

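The front edge is under the bridge, about 17 mm past it, and the fingers and pad are moving together. I'll continue.

>>> {"name": "drive_tool", "arguments": {
  "series": [
    [0,-0.004,0.0085,-0.0015,0],
    [0,-0.004,0.0085,-0.0015,0],
    [0,-0.004,0.0085,-0.0015,0]
  ]
}}

```text
clock: 6.9
position: [0.5669, -0.0664, 0.0363]
tool_rot: [3.076, 0.056, 2.004]
force: [-1.0, -17.8, 19.3]
grip_width: 0.0001
```

>>> {"name": "drive_tool", "arguments": {
  "series": [
    [0,-0.004,0.0085,-0.0015,0],
    [0,-0.004,0.0085,-0.0015,0]
  ]
}}

```text
clock: 7.1
position: [0.5619, -0.0561, 0.0364]
tool_rot: [3.07, 0.067, 1.997]
force: [-1.2, -17.8, 21.9]
grip_width: 0.0002
```

```bash
python3 - <<'E'
from h import *
im=bot.grab_frame('wrist')[:,:,::-1].copy();cv2.imwrite('pics/w7.png',im)
s=bot.observe();print(s['clock'],s['position'],s['tool_rot'],s['force'])
E
```

```text
7.15 [ 0.56144568 -0.05508457  0.036314  ] [3.07021319 0.06622228 1.99760885] [ -3.38451638 -16.40322276  28.06639015]
```

View pics/w7.png

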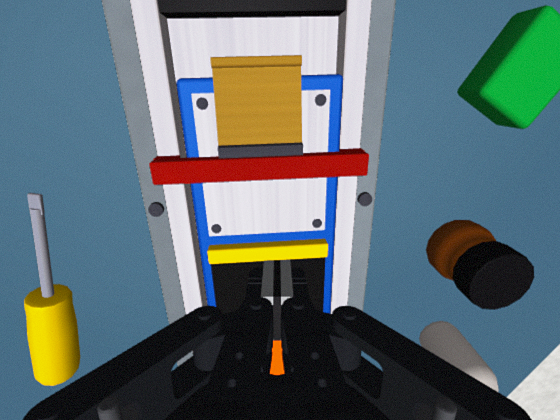

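The front edge has wedged under the brass leaf: its edge is at row 83 and the leaf tip at row 60. The fingertips are now close to the ridge. I'll keep going.

>>> {"name": "drive_tool", "arguments": {
  "series": [
    [0,-0.004,0.0085,-0.0015,0],
    [0,-0.004,0.0085,-0.0015,0]
  ]
}}

```text
clock: 7.35
position: [0.5564, -0.045, 0.0364]
tool_rot: [3.065, 0.076, 1.99]
force: [-2.4, -17.1, 24.7]
grip_width: -0.0002
```

```bash
python3 - <<'E'
from h import *
im=bot.grab_frame('wrist')[:,:,::-1].copy();cv2.imwrite('pics/w8.png',im)
s=bot.observe();print(s['clock'],s['position'],s['tool_rot'],s['force'])
E
```

```text
7.4 [ 0.55598029 -0.04404769  0.03637171] [3.06483928 0.07562229 1.99076186] [ -4.46423678 -15.74998565  28.94294065]
```

View pics/w8.png

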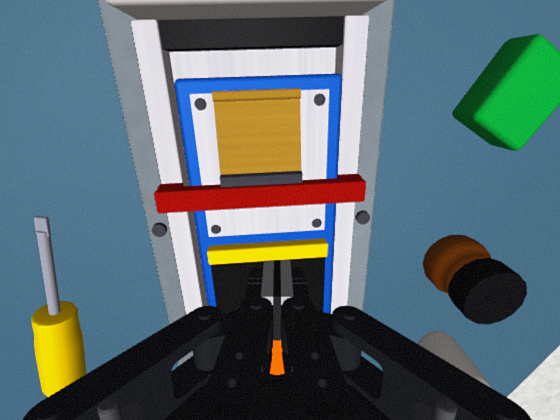

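The leaf now rests on the cassette's top and the front edge is about 10 mm short of the stop (rows 48 to 78).

>>> {"name": "drive_tool", "arguments": {
  "series": [
    [0,-0.004,0.0085,-0.0015,0],
    [0,-0.004,0.0085,-0.0015,0],
    [0,-0.003,0.007,-0.001,0]
  ]
}}

```text
clock: 7.7
position: [0.5515, -0.0346, 0.0374]
tool_rot: [3.054, 0.097, 1.976]
force: [15.1, -50.9, 0.5]
grip_width: 0.0001
```

```bash
python3 - <<'E'
from h import *
im=bot.grab_frame('wrist')[:,:,::-1].copy();cv2.imwrite('pics/w9.png',im)
s=bot.observe();print(s['clock'],s['position'],s['tool_rot'],s['force'])
E
```

```text
7.75 [ 0.55145096 -0.03466469  0.03739107] [3.05335961 0.09748781 1.97508139] [ 11.67875257 -41.04690048   5.13216044]
```

View pics/w9.png

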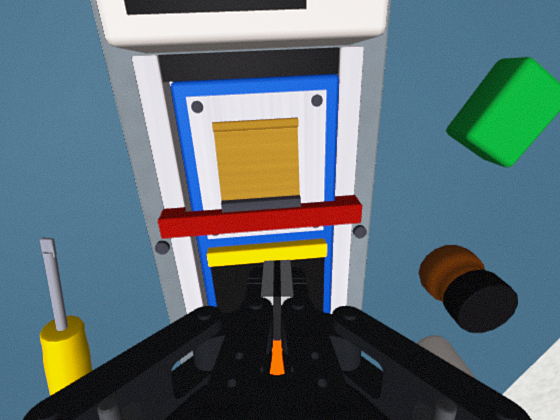

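A 43 N forward force shows it is against the stop, with the edge meeting the black stop face at row 80. I'll release by unloading a little and then lifting off.

>>> {"name": "drive_tool", "arguments": {
  "series": [
    [0,0,0,0,0],
    [0,0,0,0.006,0],
    [0,0.001,-0.002,0.015,0],
    [0,0.004,-0.008,0.03,0],
    [0,0.01,-0.02,0.04,0],
    [0,0.015,-0.03,0.04,0],
    [0,0.015,-0.03,0.03,0],
    [0,0,0,0,0]
  ]
}}

```text
clock: 8.55
position: [0.5964, -0.1268, 0.2062]
tool_rot: [3.054, 0.099, 1.978]
force: [-0.4, 1.0, -0.9]
grip_width: 0.0002
```

```bash
python3 - <<'E'
from h import *
s=bot.observe();print(s['clock'],s['position'],s['tool_rot'],s['force'])
ci=bot.camera_info('wrist');im=bot.grab_frame('wrist')[:,:,::-1].copy();cv2.imwrite('pics/w10.png',im)
hsv=cv2.cvtColor(im,cv2.COLOR_BGR2HSV)
for nm,lo,hi,z in(('yellow',(22,150,70),(33,255,255),.042),('red',(0,150,60),(6,255,255),.0465),('orange',(5,200,100),(15,255,255),.026)):
    c,l,st,ce=cv2.connectedComponentsWithStats(cv2.inRange(hsv,lo,hi))
    for i in range(1,c):
        if st[i,4]<150: continue
        W=np.array([ray('wrist',p,z,ci)[:2] for p in np.argwhere(l==i)[:,::-1]])
        r=cv2.minAreaRect(W.astype(np.float32)*1000)
        print(nm,st[i,4],ce[i].round(1),'rect',np.round(r[0],1),np.round(r[1],1),round(r[2],1))
im=bot.grab_frame('scene')[:,:,::-1];cv2.imwrite('pics/s10.png',cv2.resize(im[180:340,200:420],None,fx=3.5,fy=3.5))
im=bot.grab_frame('top')[:,:,::-1];cv2.imwrite('pics/t10.png',cv2.resize(im[165:305,155:325],None,fx=4,fy=4))
E
```

```text
8.55 [ 0.59635363 -0.12680683  0.20623343] [3.05433772 0.09850414 1.97776306] [-0.43669517  1.02566481 -0.92370723]
yellow 683 [249.8  47.6] rect [541.4 -23.5] [59.   7.5] 26.1
yellow 1641 [122.2 153.4] rect [ 464.3 -156.4] [24.5 63. ] 14.7
red 1509 [245.3  18.5] rect [531.   -5.4] [92.  10.1] 25.9
red 243 [391.  187.1] rect [725.6 -83.9] [15.1 23.6] 76.4
orange 329 [262.6 182.3] rect [ 591.2 -128. ] [38.3 42.9] 25.7
```

View pics/w10.png

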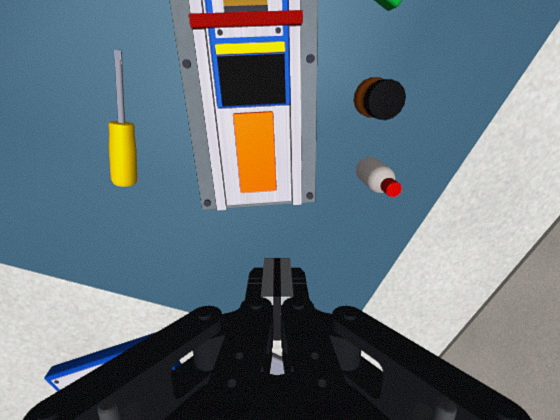

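View pics/s10.png

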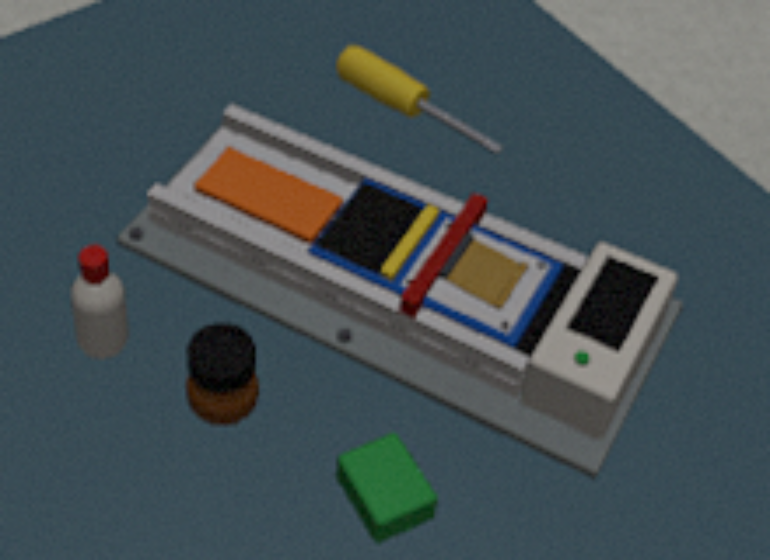

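View pics/t10.png

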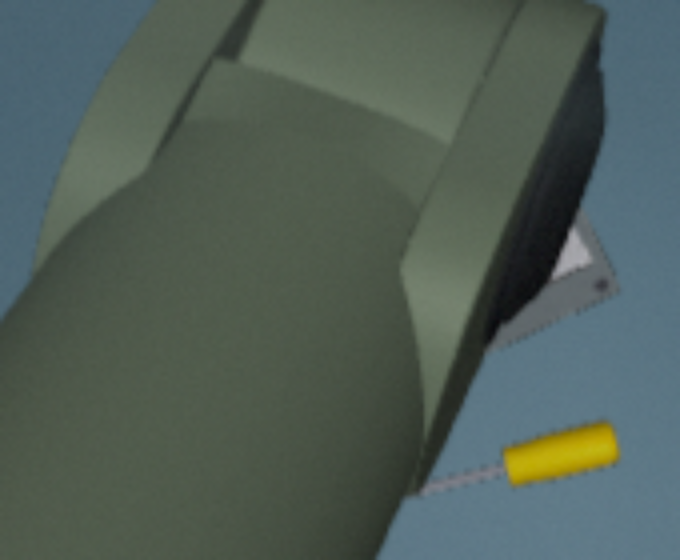

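The ridge is 20.9 mm from the bridge, against 21.0 mm when fully home. The orange plate is clear of the tail and up, and the bystanders haven't moved. I'll hand it in.

```bash
python3 -c "
from workcell import bot
print(bot.job_done())"
```

```text
the job is handed in; nothing more can be done
None
```

The blue cassette is home against the end stop, and I handed the job in at about 8.7 s of the 48 s. No verdict was reported.

I pressed the cassette down by its thumb pad with the shut fingertips. Held down, it slid under the bridge and the leaf spring until it met the stop, and then I lifted the fingers clear.

**Last checks**
- **Cassette:** in the wrist picture the yellow ridge is 20.9 mm from the bridge's centre line, against 21.0 mm when fully home. It is square with the channel.
- **Leaf spring and lifting plate:** the leaf lies on the cassette's top and the whole orange plate shows clear behind the tail. I judged both from pictures only, because their joint values can't be read.
- **Bystanders:** the jar, bottle, green box and screwdriver look unmoved in the wrist and scene pictures, to within a few millimetres where I compared positions.

**What went less smoothly**
- **Press force:** it was uneven. Most readings were 15–40 N, but it peaked briefly at about 67 N before the bridge. It dipped to about 6 N twice before the bridge and to nearly zero at the stop.
- **Tool tilt:** the tool leaned over to about 0.13 rad during the push.
- **Top camera:** the arm blocked its view in the final check.

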